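Hang a hook-on sorting basket in the notch of a tub's rim rail

TASK

Pick up the small hook-on basket by its upright tab and hang it inside the big white tub: hook its bent lip over the grey notched rail on the tub's near wall and feel along the rail until the lip drops fully down into the notch, then let go so that it hangs there by itself. Be gentle with the tub and rail (press with a few newtons, never as much as 20), and leave the spray bottle, the pot and the wood offcuts where they are.

Things in the scene. Friction and masses are not known exactly. Their poses are not given: they have to be found in the camera images.
- tab (a point): grip point of the loose hook-on basket (grey steel, about 120 g): upright tab 12 mm thick (x) x 30 mm wide (y) x 48 mm tall; the point is on its centre line, 18 mm below its top, 30 mm above the lip's upper face. Basket z is up, +x points from tab to box, y runs along the lip. Starts upright on the table, this point 110 mm up. Grip across the 12 mm or the 30 mm.
- lip (a point): same basket and axes: middle of the underside of its bent lip, 35 mm straight below the tab point. The lip is a down-turned U, 40 mm wide (y), 5 mm thick on top; its slot is 12 mm wide (x), between the box's back wall (+x side) and a 3 mm flange (-x side) that reaches 20 mm below this point.
- floor (a point): same basket and axes: centre of the underside of its box, 110 mm below and 28.5 mm to +x of the tab point. The box is 45 (x) x 64 (y) mm, 55 mm tall, open on top; its 3 mm back wall (-x side) runs on up to the lip.
- tub: fixed open white tub, 200 (x) x 260 (y) x 118 mm tall, walls 4 mm; origin at the centre of its underside, z up. Its near wall (-x side) carries a grey clip-on rail, 8 mm thick (x), 180 mm long (y), top 128 mm above the table, with one notch at its middle, 45 mm long (y), 8 mm deep. The rail stays put unless pushed along with over 60 N.
- rim (a point): middle of the tub's near wall, at notch-floor height (120 mm). Axes as the tub: x into the tub, y along the rail. The rail was put on by hand: its notch lies up to 30 mm either way along y from here, NOT measured: see or feel it. Hung, the box is inside the tub, basket +x along tub +x, lip point at this height; on the rail's top it is 8 mm higher.
- sprayer: bystander: white spray bottle, 84 mm across, 197 mm tall; origin at the centre of its underside
- pot: bystander: open white plastic pot, 112 mm across, 110 mm tall; origin at the centre of its underside
- offcuts: bystander: two plywood offcuts, one on the other, 100 x 70 x 36 mm; origin at the centre of the underside
Not all that is in view belongs to the job. Several things look just like the part that bears tab: the one meant starts farthest to the robot's right.

How it is judged:
On the way, in this order (a step that is already met when the one before it is completed fails the run):
1. the basket is lifted off the table (height (world z) of floor above 0.04 m), for 0.1 s.
2. the lip is hooked over the tub's rail and touches it, basket inside (x of lip in the frame of rim between -0.007 and 0.007 m and y of lip in the frame of rim between -0.07 and 0.07 m and z of lip in the frame of rim below 0.011 m and x of floor in the frame of rim above 0.01 m and contact force between basket and tub above 0.2 N), for 0.03 s.
At the end, for the whole second after the job is handed in: The basket hangs inside the tub, let go and at rest: its lip point is within 7 mm of the rim point across the wall and within 37 mm along it, its height -3 to +4 mm of the notch floor (dropped into the notch, not on the rail's top), upright and square to the wall within 0.15 rad (x of lip in the frame of rim between -0.007 and 0.007 m and y of lip in the frame of rim between -0.037 and 0.037 m and z of lip in the frame of rim between -0.003 and 0.004 m and x of floor in the frame of rim above 0.01 m and angle between tab's own z axis and vertical below 0.15 rad and angle between the x axis of tab and the x axis of tub, either way round below 0.15 rad and contact force between basket and the fingers below 0.05 N and linear speed of basket below 0.02 m/s); the robot touches nothing.
It fails at once if the basket is pressed or knocked against the tub or its rail with more than 20 N (contact force between basket and tub above 20 N).
It fails at once if the robot itself pushes the tub or rail with more than 20 N (contact force between any of the fingers, the arm and tub above 20 N).
It fails at once if a bystander is moved (distance of any of sprayer, pot, offcuts from where it was at the start of the episode above 0.02 m).
It also fails if it takes over 67 s, if anything falls off the work surface, if the arm or the gripper's body presses on something with over 40 N, if the wrist force passes 120 N, or if a joint passes its speed limit or range.

ROBOT

A 6-joint arm with a two-finger parallel gripper is mounted at the origin on the work surface. World frame = base frame: x ahead of the robot, y to its left, z up, the work surface at z = 0. Lengths are in m, angles in rad, forces in N, time in s.
With the tool pointing down it reaches from about 0.3 to 1 m from the base axis. Payload 5.1 kg.
Tool frame: the origin (TCP) lies midway between the tips of the shut fingers; the grasp point (between the pads) lies 19 mm behind it (grip_point_offset is the distance from the TCP to the grasp point, in m); z points along the fingers, y is the line along which they close (so a half turn about z gives the same grasp; the last joint's range is limited). The gripper opens to 95 mm and grips with 3 to 60 N. Pads are 20 mm wide; open, the fingers measure 119 mm over their backs; the gripper's body (75 mm by 180 mm) begins 59 mm behind the grasp point.
Start: joints at [1.062, 0.124, 1.65, -0, 1.367, -0.083], TCP at [0.269, 0.592, 0.215] pointing down, gripper open.
Joint ranges: [-2.61, 2.61], [-1.02, 2.33], [0.03, 2.71], [-1.35, 4.49], [0.32, 2.68], [-2.91, 2.91]. Speed limits (rad/s): [2.57, 2.57, 3.14, 3.14, 3.14, 3.14].

INTERFACE

Orientations are given as a unit quaternion [x, y, z, w].
In Python, from cell import * gives the robot as it stands. Calls block until the motion is done:
- reach(position, orientation): joint-space move of the TCP to a pose.
- move_linear(position, rotation=None, feed=0.15, contact_N=None): straight line of the TCP; rotation=None keeps the orientation; feed is the mean speed in m/s. With contact_N (N) it stops when the force on the tool has changed by that much, and returns True; else False.
- move_j(angles): joint-space move.
- grip(opening, strength=None): opening from 0.0 (shut) to 1.0 (fully open); strength is the grip in N (None keeps the last); returns when the fingers have stopped.
- dwell(seconds).
- solve_ik(position, orientation): joint angles nearest the present ones, or None.
- camera(name): name is "scene" or "side" or "wrist"; returns a dict with "image" (420x560x3 uint8, red, green, blue), "range_z" (420x560 float32, m along the optical axis (not along the pixel's ray), 0 where there is no reading), "fx", "fy", "cx", "cy" (pixels), "world_from_camera" (4x4, takes a point from camera to world coordinates); the wrist camera has in their place "mount" (4x4, takes a point from camera to tool coordinates, whose origin is the TCP and whose axes are the flange's). Camera axes: x right, y down, z forward; pixel columns grow to the right and rows downward; lengths in m; the calibration is good to about 2 mm. A picture is of the moment at which its call begins: read the wrist's pose just before it.
A pose or a line that the arm cannot do raises PlanningError and nothing moves.
- sign_off(): hands the job in; it is judged then, once.
Readings, each from a call of its own:
- current_t(): time.
- current_q(): joint angles.
- current_dq(): joint speeds.
- current_tau(): joint torques, N m.
- current_eef_pos(): TCP position.
- current_ee_rot(): TCP orientation.
- current_contact_force(): force on the tool from outside, world axes, zero at the start.
- current_wrist_torque(): the same for the moment, N m.
- current_gripper_width(): opening from 0.0 (shut) to 1.0 (fully open).
- current_finger_force(): force on a finger pad.
Only numpy, scipy, OpenCV 4.12 (cv2) and the standard library are available. Lean on these libraries where they do the work, as an engineer would, in place of code of your own. Each camera call takes 0.05 s, during which the arm holds its last target. There are 200 camera calls.

## Working session

There is one attempt and no reset: what is moved stays moved. The work goes in short steps, each a Python script; the robot and the scene stay as the last script left them, time stands still between calls to the robot, and variables do not carry over. Pictures are saved under pics/ and viewed, at most 10 in all, crops included, and the job is handed in when it is done.

```bash
mkdir -p pics; ls
cat > h.py <<'E'
from cell import *
import numpy as np, cv2
def snap(n,f):
    c=camera(n); cv2.imwrite(f'pics/{f}.png',c["image"][:,:,::-1]); np.savez(f'pics/{f}.npz',**c); return c
def cloud(c,T=None):
    T=c["world_from_camera"] if T is None else T
    z=c["range_z"]; v,u=np.indices(z.shape)
    p=np.stack([(u-c["cx"])/c["fx"]*z,(v-c["cy"])/c["fy"]*z,z],-1)
    P=p@T[:3,:3].T+T[:3,3]; P[z==0]=np.nan; return P
E
python3 - <<'E'
from h import *
a=snap("scene","s0"); b=snap("side","d0")
for c in(a,b): print(c["world_from_camera"].round(3),c["fx"],c["cx"])
print(current_t(),current_ee_rot())
E
```

```text
pics
[[ 0.534  0.694 -0.482  1.17 ]
 [ 0.845 -0.429  0.319 -0.525]
 [ 0.015 -0.578 -0.816  1.183]
 [ 0.     0.     0.     1.   ]] 476.3289576392592 277.4330572590458
[[ 0.991 -0.06   0.121  0.412]
 [-0.134 -0.545  0.827 -0.858]
 [ 0.017 -0.836 -0.548  0.605]
 [ 0.     0.     0.     1.   ]] 405.2448939657587 287.2002314573161
0.1 [ 2.11304271e-01  9.77419878e-01 -8.99986498e-04 -2.78893365e-04]
```

View pics/s0.png

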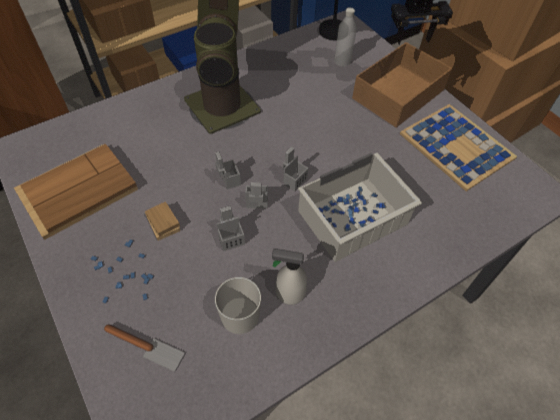

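View pics/d0.png

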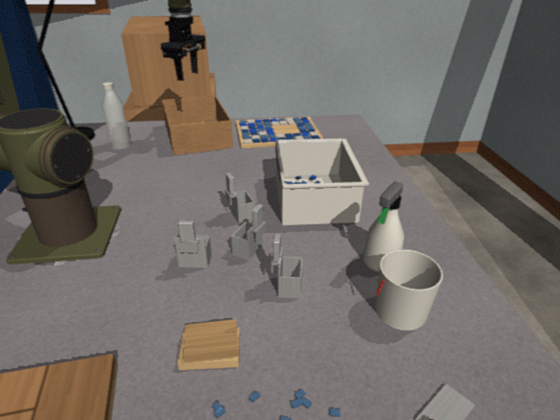

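Two views: four grey baskets in the scene view at (228,168), (293,165), (257,190) and (231,230), which in the side view are at (193,248), (241,205), (248,235) and (288,270). The tub is at scene (358,205). The wanted basket has the lowest y, so likely scene (231,230) = side (288,270). I'll check with 3D and a close crop.

Run:
```python
import numpy as np,cv2
from h import cloud
S=[]
for f in("s0","d0"):
    c=dict(np.load(f'pics/{f}.npz')); P=cloud(c); S.append(P)
    m=((P[...,2]>.075)&(P[...,2]<.2)&(P[...,0]>.2)&(P[...,0]<1.1)).astype('uint8')
    n,l,st,ce=cv2.connectedComponentsWithStats(m)
    for i in range(1,n):
        if st[i,4]>25:
            q=P[l==i]; print(f,ce[i].round(),st[i,4],np.nanmedian(q,0).round(3),np.nanmin(q,0).round(3),np.nanmax(q,0).round(3))
a=cv2.imread('pics/s0.png')[140:260,200:430]; b=cv2.imread('pics/d0.png')[130:310,170:380]
A=cv2.resize(a,(780,407),interpolation=3); cv2.imwrite('pics/ca.png',A)
B=cv2.resize(b,(690,591),interpolation=3); cv2.imwrite('pics/cb.png',B)
```

```text
s0 [532.  10.] 1037 [0.295 1.206 0.121] [0.201 1.182 0.075] [0.318 1.402 0.192]
s0 [406.  82.] 900 [0.322 0.516 0.09 ] [0.2   0.417 0.075] [0.41  0.74  0.106]
s0 [289. 157.] 154 [0.401 0.019 0.101] [ 0.389 -0.004  0.075] [0.415 0.055 0.132]
s0 [219. 163.] 123 [ 0.318 -0.168  0.101] [ 0.287 -0.177  0.076] [ 0.338 -0.157  0.132]
s0 [360. 197.] 2671 [0.626 0.117 0.113] [ 0.522 -0.04   0.075] [0.744 0.248 0.133]
s0 [255. 191.] 187 [ 0.457 -0.129  0.1  ] [ 0.428 -0.15   0.075] [ 0.471 -0.1    0.131]
s0 [226. 215.] 203 [ 0.488 -0.24   0.099] [ 0.471 -0.27   0.075] [ 0.499 -0.21   0.131]
s0 [290. 270.] 1053 [ 0.738 -0.198  0.128] [ 0.69  -0.228  0.075] [ 0.768 -0.147  0.2  ]
s0 [238. 299.] 663 [ 0.704 -0.333  0.098] [ 0.663 -0.391  0.075] [ 0.775 -0.281  0.115]
d0 [265.  34.] 3050 [0.642 1.841 0.138] [0.261 1.189 0.075] [1.1   1.872 0.2  ]
d0 [188.  63.] 105 [0.216 1.198 0.115] [0.2   1.188 0.075] [0.229 1.212 0.164]
d0 [201. 116.] 878 [0.303 0.456 0.089] [0.2   0.416 0.075] [0.408 0.741 0.103]
d0 [321. 170.] 2956 [0.641 0.043 0.103] [ 0.522 -0.04   0.075] [0.742 0.247 0.13 ]
d0 [230. 186.] 203 [0.397 0.013 0.102] [ 0.383 -0.005  0.075] [0.414 0.042 0.13 ]
d0 [389. 218.] 1434 [ 0.72  -0.205  0.123] [ 0.689 -0.229  0.075] [ 0.764 -0.163  0.2  ]
d0 [257. 219.] 300 [ 0.452 -0.136  0.102] [ 0.429 -0.151  0.075] [ 0.471 -0.111  0.131]
d0 [187. 234.] 452 [ 0.306 -0.17   0.099] [ 0.277 -0.179  0.075] [ 0.338 -0.149  0.13 ]
d0 [277. 251.] 265 [ 0.483 -0.251  0.1  ] [ 0.472 -0.271  0.075] [ 0.497 -0.21   0.131]
d0 [410. 276.] 1936 [ 0.718 -0.338  0.095] [ 0.655 -0.392  0.075] [ 0.775 -0.28   0.112]
```

View pics/ca.png

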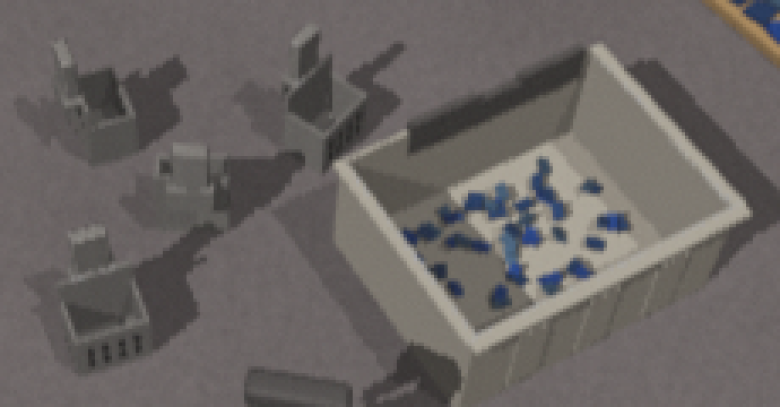

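View pics/cb.png

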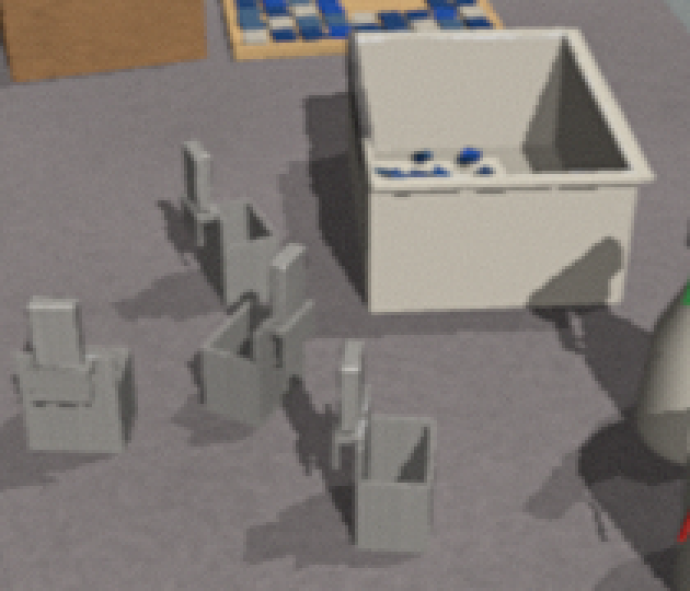

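The crops confirm the target: scene (231,230) = side (288,270), y≈-0.24, with its tab on the -x side and its box toward +x. The rail is the dark strip on the tub's -x wall at crop (410-590, 50-155), with a step near (480,95).

Run:
```python
import numpy as np,cv2
from h import cloud
PP=[]
for f in("s0","d0"):
    P=cloud(dict(np.load(f'pics/{f}.npz'))); q=P.reshape(-1,3); q=q[~np.isnan(q).any(1)]
    b=q[(abs(q[:,0]-.5)<.08)&(abs(q[:,1]+.24)<.05)&(q[:,2]>.01)]
    t=b[b[:,2]>.088]; top=b[b[:,2]>.124]
    print(f,'tab',t.mean(0).round(4),cv2.minAreaRect(t[:,:2].astype('f4')),'top',top[:,:2].mean(0),cv2.minAreaRect(top[:,:2].astype('f4')))
    lo=b[b[:,2]<.06]; print(' box',cv2.minAreaRect(lo[:,:2].astype('f4')))
    print(' all',cv2.minAreaRect(b[:,:2].astype('f4')))
    u=q[(q[:,0]>.5)&(q[:,0]<.78)&(q[:,1]>-.07)&(q[:,1]<.28)&(q[:,2]>.112)]
    print(' tub',cv2.minAreaRect(u[:,:2].astype('f4')))
    PP.append(u)
u=np.vstack(PP)
for (u,n) in((PP[0],'s'),(PP[1],'d')):
    r=u[(u[:,0]<.57)]
    for y in np.arange(-.05,.26,.01):
        k=r[(r[:,1]>=y)&(r[:,1]<y+.01)]
        if len(k): print(n,round(y,3),len(k),np.percentile(k[:,2],90).round(4),k[:,0].min().round(4),k[:,0].max().round(4))
```

```text
s0 tab [ 0.4871 -0.2396  0.1129] ((0.4848358631134033, -0.2383778989315033), (0.03003515861928463, 0.015415173023939133), 80.35977935791016) top [ 0.48453642 -0.23852933] ((0.4839717447757721, -0.23793679475784302), (0.02966570109128952, 0.013725895434617996), 81.26652526855469)
 box ((0.5126959681510925, -0.244558185338974), (0.06482427567243576, 0.04984518513083458), 80.16456604003906)
 all ((0.5057166218757629, -0.2427878975868225), (0.06497962772846222, 0.06385788321495056), 78.75254821777344)
 tub ((0.6319494843482971, 0.10354337096214294), (0.2799072563648224, 0.21570806205272675), 87.38721466064453)
d0 tab [ 0.4829 -0.2461  0.1149] ((0.48390069603919983, -0.23851175606250763), (0.032859768718481064, 0.011893452145159245), 83.1056900024414) top [ 0.48343229 -0.24019974] ((0.48382142186164856, -0.23792721331119537), (0.03171359747648239, 0.011664319783449173), 82.34574127197266)
 box ((0.5047306418418884, -0.24323563277721405), (0.0676298514008522, 0.05924590304493904), 78.10757446289062)
 all ((0.5041467547416687, -0.2431091070175171), (0.06768349558115005, 0.06030704826116562)
[... 1181 characters left out ...]
8 0.5249 0.5282
d 0.02 3 0.1177 0.5244 0.527
d 0.03 5 0.12 0.5246 0.5278
d 0.04 17 0.1284 0.5237 0.5292
d 0.05 7 0.1301 0.5245 0.5306
d 0.06 6 0.1297 0.5239 0.5314
d 0.07 10 0.129 0.5245 0.5324
d 0.08 4 0.1296 0.5261 0.5309
d 0.09 6 0.1289 0.527 0.5327
d 0.1 11 0.1294 0.526 0.5342
d 0.11 1 0.1271 0.5266 0.5266
d 0.12 1 0.122 0.5285 0.5285
d 0.13 5 0.121 0.5297 0.5351
d 0.14 8 0.1216 0.5278 0.5353
d 0.15 10 0.1281 0.5282 0.5344
d 0.16 6 0.1299 0.5293 0.5351
d 0.17 6 0.1293 0.5307 0.5369
d 0.18 5 0.1288 0.5298 0.5349
d 0.19 8 0.1297 0.5299 0.5363
d 0.2 4 0.1299 0.5319 0.5378
d 0.21 2 0.1292 0.5326 0.5351
d 0.22 3 0.1285 0.5332 0.5392
d 0.23 26 0.1199 0.5435 0.5668
d 0.24 4 0.1189 0.5474 0.5682
```

```bash
cat >> h.py <<'E'
from scipy.spatial.transform import Rotation as R
def down(psi): # tool down, tool y at yaw psi
    f=(psi+np.pi/2)/2; return [np.cos(f),np.sin(f),0.,0.]
def wristcloud(f):
    p,o=np.array(current_eef_pos()),current_ee_rot(); c=snap("wrist",f)
    T=np.eye(4);T[:3,:3]=R.from_quat(o).as_matrix();T[:3,3]=p
    return cloud(c,T@c["mount"])
E
python3 - <<'E'
from h import *
p=current_eef_pos(); move_linear([p[0],p[1],.32])
reach([.50,.13,.33],down(-.046)); 
P=wristcloud("w0"); print(current_t(),current_q(), camera("wrist")["mount"].round(3))
q=P.reshape(-1,3); q=q[~np.isnan(q).any(1)]
r=q[(q[:,2]>.112)&(q[:,2]<.14)&(q[:,0]>.5)&(q[:,0]<.57)]
for y in np.arange(-.0,.24,.01):
    k=r[(r[:,1]>=y)&(r[:,1]<y+.01)]
    if len(k): print(round(y,3),len(k),np.percentile(k[:,2],[10,50,90]).round(4),k[:,0].min().round(4),k[:,0].max().round(4))
E
```

```text
2.875 [ 1.51881563e-01 -2.20819666e-01  1.79175964e+00  1.88887621e-04
  1.57076723e+00  1.96387030e-01] [[-0.    -0.971 -0.239  0.066]
 [ 1.    -0.    -0.001  0.001]
 [ 0.001 -0.239  0.971 -0.169]
 [ 0.     0.     0.     1.   ]]
0.02 23 [0.1167 0.1171 0.1183] 0.524 0.5282
0.03 29 [0.1161 0.1166 0.1178] 0.5243 0.5284
0.04 31 [0.1261 0.127  0.1279] 0.5228 0.5304
0.05 54 [0.1249 0.1269 0.1279] 0.523 0.5305
0.06 57 [0.122  0.1268 0.1278] 0.5236 0.5308
0.07 62 [0.1194 0.1267 0.128 ] 0.524 0.5323
0.08 64 [0.1172 0.1269 0.128 ] 0.5245 0.5325
0.09 65 [0.1149 0.1269 0.1277] 0.5249 0.5327
0.1 61 [0.1256 0.1269 0.1279] 0.5254 0.533
0.11 67 [0.1185 0.1194 0.127 ] 0.5259 0.5339
0.12 56 [0.1181 0.119  0.1199] 0.5268 0.5342
0.13 63 [0.1182 0.1191 0.1202] 0.527 0.5344
0.14 56 [0.1182 0.1191 0.1199] 0.5273 0.5347
0.15 59 [0.1175 0.1197 0.1274] 0.5276 0.5353
0.16 72 [0.1159 0.1269 0.1279] 0.5281 0.5356
0.17 69 [0.1257 0.127  0.1279] 0.5286 0.5369
0.18 72 [0.1258 0.1267 0.1279] 0.5291 0.5373
0.19 72 [0.1246 0.127  0.1281] 0.5295 0.5375
0.2 79 [0.1239 0.1268 0.1278] 0.5299 0.5376
0.21 72 [0.1207 0.1269 0.1279] 0.5303 0.5378
0.22 52 [0.1166 0.1261 0.1276] 0.5308 0.538
0.23 243 [0.1153 0.1169 0.118 ] 0.5333 0.5696
```

View pics/w0.png

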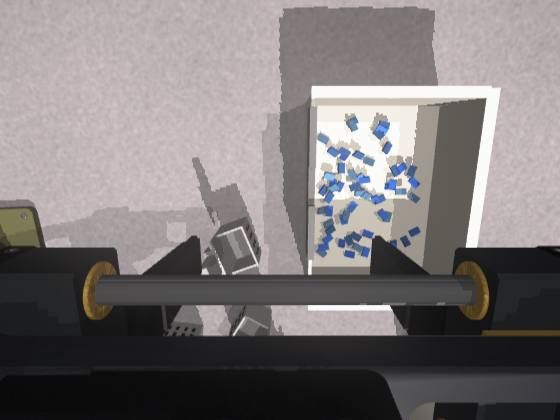

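The wrist view shows the tub from above, its near wall at column ≈310, with the rail spanning the rows behind it. The cloud gives the rail centreline x≈0.531 at y=0.13 and the notch at about y 0.11–0.155. Next I'll refine the notch edges and grasp.

Run:
```python
from h import *
T=np.eye(4)
P=wristcloud("w1"); q=P.reshape(-1,3); q=q[~np.isnan(q).any(1)]
r=q[(q[:,2]>.112)&(q[:,2]<.14)&(abs(q[:,0]-.531-.046*(q[:,1]-.13))<.003)]
for y in list(np.arange(.10,.12,.002))+list(np.arange(.144,.166,.002)):
    k=r[(r[:,1]>=y)&(r[:,1]<y+.002)]; print(round(y,3),len(k),np.median(k[:,2]).round(4) if len(k) else 0)
# grasp
psi=np.deg2rad(-8.4); g=np.array([.484,-.2382])
grip(.6)
reach([*g,.25],down(psi)); P=wristcloud("w2"); q=P.reshape(-1,3); q=q[~np.isnan(q).any(1)]
t=q[(abs(q[:,0]-.484)<.04)&(abs(q[:,1]+.238)<.04)&(q[:,2]>.12)&(q[:,2]<.14)]
print(len(t),cv2.minAreaRect(t[:,:2].astype('f4')) if len(t)>3 else '',current_t(),grip_point_offset)
print(current_contact_force(), current_gripper_width())
```

```text
0.1 9 0.1269
0.102 7 0.1273
0.104 10 0.1271
0.106 11 0.1269
0.108 5 0.1273
0.11 13 0.1264
0.112 10 0.1193
0.114 10 0.1188
0.116 6 0.1187
0.118 9 0.1188
0.144 10 0.1191
0.146 8 0.1185
0.148 7 0.1182
0.15 10 0.1195
0.152 7 0.1189
0.154 6 0.1189
0.156 5 0.1266
0.158 11 0.1272
0.16 12 0.127
0.162 11 0.1266
0.164 8 0.1263
0.166 10 0.1267
410 ((0.4832729399204254, -0.23833397030830383), (0.03026530332863331, 0.011968793347477913), 78.3322982788086) 5.2583 0.0188
[ 1.26358002 -0.17875038 -0.31376437] 0.5969209045385424
```

Run:
```python
from h import *
reach([.4833,-.2383,.19],down(-.204))
print(move_linear([.4833,-.2383,.0915],feed=.08,contact_N=6),current_eef_pos())
grip(0.,30); print('w',current_gripper_width(),current_finger_force())
p=current_eef_pos(); move_linear([p[0],p[1],.29],feed=.12)
print('w',current_gripper_width(),current_contact_force())
reach([.531+.0001,.134,.29],down(-.046)); dwell(.3)
print(current_eef_pos(),current_contact_force(),current_t())
b=snap("side","d1"); a=snap("scene","s1")
for c in(a,b):
    P=cloud(c).reshape(-1,3); P=P[~np.isnan(P).any(1)]
    m=(abs(P[:,0]-.54)<.07)&(abs(P[:,1]-.134)<.06)
    q=P[m&(P[:,2]>.185)&(P[:,2]<.25)]; print(len(q),q[:,2].min(),cv2.minAreaRect(q[:,:2].astype('f4')))
    for z in np.arange(.19,.31,.01):
        k=P[m&(abs(P[:,2]-z)<.005)]
        if len(k):print(z.round(2),len(k),k.min(0).round(4)[:2],k.max(0).round(4)[:2])
cv2.imwrite('pics/v1.png',np.hstack([cv2.resize(cv2.imread('pics/s1.png')[60:260,230:430],(400,400)),cv2.resize(cv2.imread('pics/d1.png')[50:250,200:400],(400,400))]))
```

```text
False [ 0.48378207 -0.23857715  0.09224175]
w 0.12194731063222418 29.999126493930817
w 0.12127445341492261 [-0.3601985   0.56016257 -1.00090227]
[0.53126391 0.13326921 0.28998706] [-0.07102332  0.01285163 -0.54722646] 11.2833
598 0.19645218582600943 ((0.561100959777832, 0.13089880347251892), (0.06806014478206635, 0.05086832121014595), 85.91897583007812)
0.2 67 [0.5373 0.0988] [0.5849 0.1622]
0.21 96 [0.5373 0.0974] [0.5856 0.1634]
0.22 111 [0.5374 0.0955] [0.5869 0.1632]
0.23 113 [0.5373 0.0969] [0.585  0.1635]
0.24 138 [0.5365 0.0972] [0.5885 0.1634]
0.25 159 [0.5224 0.0978] [0.5849 0.1657]
0.26 62 [0.5224 0.0985] [0.5849 0.1653]
0.27 58 [0.52   0.1009] [0.5452 0.1656]
0.28 66 [0.5236 0.1023] [0.5432 0.1635]
0.29 19 [0.5219 0.1174] [0.5444 0.1428]
0.3 26 [0.5285 0.1172] [0.5456 0.1434]
462 0.1992636294756555 ((0.5592932105064392, 0.12980839610099792), (0.06892774999141693, 0.04446626082062721), 89.9275131225586)
0.2 31 [0.537  0.0981] [0.5811 0.1572]
0.21 83 [0.5371 0.0958] [0.5815 0.1565]
0.22 73 [0.5372 0.0969] [0.5805 0.1585]
0.23 81 [0.5371 0.0957] [0.5803 0.1642]
0.24 128 [0.5374 0.0953] [0.5816 0.1637]
0.25 141 [0.5371 0.0968] [0.5837 0.1656]
0.26 24 [0.5228 0.096 ] [0.582  0.1589]
0.27 18 [0.5222 0.0985] [0.5396 0.1322]
0.28 44 [0.5229 0.0984] [0.5409 0.1514]
0.29 27 [0.522  0.1159] [0.5417 0.1346]
0.3 41 [0.5193 0.1164] [0.5442 0.1438]
```

View pics/v1.png

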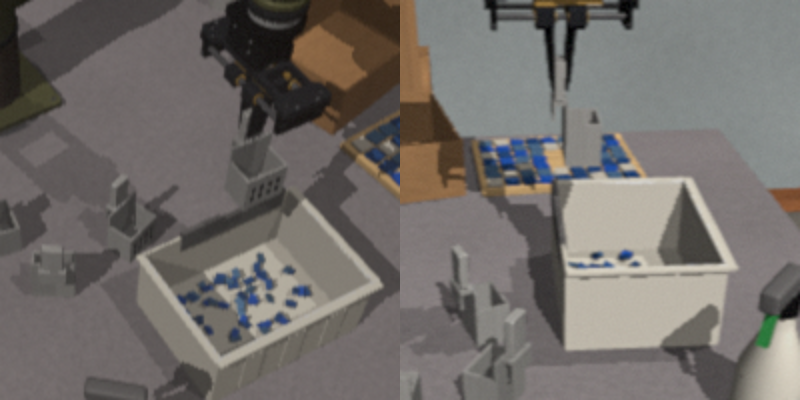

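Basket held upright, 0.1 m over the rail and box on the tub's inner side (left panel (255,165), right panel (580,135)). Small correction, then a slow guarded descent.

Run:
```python
from h import *
x,y=.5304,.1365
move_linear([x,y,.235],rotation=down(-.046),feed=.1); dwell(.3)
print(current_eef_pos(),current_contact_force())
h=move_linear([x,y,.155],feed=.03,contact_N=2.5)
print(h,current_eef_pos(),current_contact_force(),current_wrist_torque())
if not h:
    h=move_linear([x,y,.134],feed=.012,contact_N=2.5)
    print(h,current_eef_pos(),current_contact_force(),current_wrist_torque())
print(current_t())
```

```text
[0.53073935 0.13653517 0.23574793] [-0.20392522  0.06347877 -2.22226354]
False [0.53047117 0.13654002 0.15514244] [-0.16955433  0.1216885  -1.02604945] [-0.07727914  0.11816427  0.00964625]
True [0.53038011 0.13646832 0.13627349] [ 0.94190289 -0.83319564  4.31391457] [-0.05266181  0.10991464 -0.01318324]
16.6
```

Contact came at TCP z 0.136, which is notch-floor height (rail top would be 0.144), so the lip dropped straight in. Releasing and checking.

Run:
```python
from h import *
p=current_eef_pos()
grip(.25); print(current_finger_force(),current_contact_force())
grip(.5); move_linear([p[0],p[1],.23],feed=.08); reach([.42,.134,.33],down(-.046))
dwell(.3); print(current_t(),current_contact_force())
a=snap("scene","s2"); b=snap("side","d2")
for c in(a,b):
    P=cloud(c).reshape(-1,3); P=P[~np.isnan(P).any(1)]
    m=(abs(P[:,0]-.54)<.04)&(abs(P[:,1]-.134)<.04)
    q=P[m&(P[:,2]>.145)&(P[:,2]<.2)]; print(len(q),'top z (hung .168)',np.percentile(q[:,2],98),cv2.minAreaRect(q[:,:2].astype('f4')))
    for z in (.14,.15,.16,.165):
        k=q[abs(q[:,2]-z)<.005]
        if len(k):print(z,len(k),k.min(0).round(4)[:2],k.max(0).round(4)[:2])
cv2.imwrite('pics/v2.png',np.hstack([cv2.resize(cv2.imread('pics/s2.png')[130:260,280:410],(400,400)),cv2.resize(cv2.imread('pics/d2.png')[90:230,250:390],(400,400))]))
```

```text
0.0 [ 0.16420016  0.26300629 -0.6921093 ]
20.0167 [ 0.03547794 -0.3753892   0.51252496]
87 top z (hung .168) 0.17498244666620374 ((0.535122275352478, 0.13494731485843658), (0.03199536353349686, 0.013478976674377918), 86.64545440673828)
0.15 19 [0.53   0.1209] [0.5402 0.1508]
0.16 22 [0.5288 0.1197] [0.5406 0.1477]
0.165 27 [0.5288 0.1189] [0.5407 0.1477]
75 top z (hung .168) 0.1750372096835944 ((0.5322751402854919, 0.13474521040916443), (0.012107697315514088, 0.03510884940624237), 2.0413553714752197)
0.15 18 [0.5262 0.1173] [0.5359 0.1415]
0.16 21 [0.5268 0.119 ] [0.5386 0.1465]
0.165 20 [0.527  0.1201] [0.5382 0.15  ]
```

View pics/v2.png

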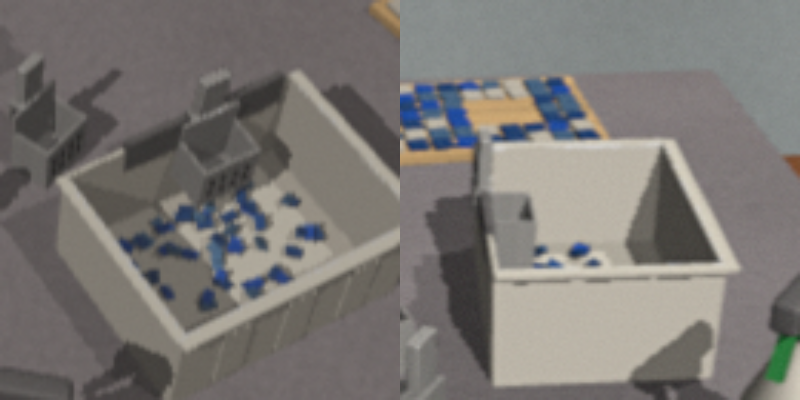

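The basket hangs inside the tub (left panel (220,150), right panel (510,220)). Its top reads 0.175 m against 0.173 expected when seated, or 0.181 if it were on the rail's top. Nothing else has moved.

```bash
python3 -c "
from cell import *
print(current_t(),sign_off())"
```

```text
the job is handed in; nothing more can be done
20.1167 None
```

The basket is hanging by itself in the rail's notch inside the tub, let go with the robot clear, and I handed the job in at 20 s; no verdict came back.

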